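Catch the falling lid of a specimen case and lower it shut

TASK

The lid of the specimen case stands open, about upright, its hinge on the robot's left. Tip it over towards the case's front with a fingertip from behind until it falls by itself, catch it on a finger from underneath while it is still well open and stop it there for a moment, then lower it fully shut on that finger without letting it drop or bump, and draw the finger clear. Do not grasp or pinch anything, do not touch the lid's black top while it is coming down, and leave the specimen and the things around the case where they are.

Things in the scene. Friction and masses are not known exactly. Their poses are not given: they have to be found in the camera images.
- case: open-topped white specimen case, 130 mm deep (its x) x 180 mm wide (its y) x 85 mm high, walls 6 mm, fixed to the bench; origin at the centre of its underside on the bench, x points from its front wall to its hinge side, z up. It stands sideways: the hinge is on the robot's left, the front wall with a paper label on its right. Its position and yaw vary.
- lid (a joint): lid angle: 0 = shut flat on the rim, pi/2 = upright, 1.85 = stop, leaning back over the hinge. A hinge brake holds it still about upright, 1.3 to 1.7; below about 1.15 it falls by itself, slowly at first, damped: some 3 s from 1.1 to shut, landing at 0.4 to 0.7 rad/s if nobody holds it, which is too hard; below 0.3 rad/s is gentle. Lid 0.24 kg: under 1.5 N at the lip carries or tips it.
- lid_hinge (a point): middle of the hinge line, which runs along the case's y: 65 mm behind the case's origin along the case's x and 85.5 mm above the bench; moves with the case only.
- lid_lip (a point): middle of the lower front edge of the lid's lip, 152 mm from the hinge line; shut, it lies 87 mm in front of the case's origin at height 85.5 mm. The lip is the lid's free edge: it overhangs the front wall by 22 mm over the full 180 mm width, so a finger under it stays outside the case.
- lid_back (a point): a point on the black top face of the lid, on its middle line, 100 mm from the hinge line. The lid is a plate 14 mm thick: orange underside and lip (152 x 180 x 6 mm) and black top (147 x 174 x 8 mm, ending 5 mm short of the lip's edge). This point's -x points from the hinge to the lip, z out of the black face. Open, orange faces the robot's right, black its left.
- specimen: loose brass specimen holder, a disc 44 mm across and 20 mm high, lying on the black pad inside the case 26 mm above the bench; origin at the centre of its underside.
- objective: loose steel microscope objective, 30 mm across and 45 mm high, standing on the bench beside or behind the case; origin at the centre of its underside.
- jar: loose amber jar with a white cap, 40 mm across and 60 mm high, standing on the bench beside or behind the case; origin at the centre of its underside.
- slide_box: loose blue slide box, 40 x 85 x 30 mm, lying on the bench behind the case; origin at the centre of its underside.

How it is judged:
By the outcome, as a careful person would: the job done as asked, in the order asked, and still so for the second after the job is handed in, with the robot touching nothing.
It also fails if it takes over 61 s, if anything falls off the work surface, if the arm or the gripper's body presses on something with over 40 N, if the wrist force passes 120 N, or if a joint passes its speed limit or range.

ROBOT

A 6-joint arm with a two-finger parallel gripper is mounted at the origin on the work surface. World frame = base frame: x ahead of the robot, y to its left, z up, the work surface at z = 0. Lengths are in m, angles in degrees, forces in N, time in s.
With the tool pointing down it reaches from about 0.25 to 0.725 m from the base axis. Payload 9.7 kg.
Tool frame: the origin (TCP) lies midway between the tips of the shut fingers; the grasp point (between the pads) lies bot.hold_point_z behind it (bot.hold_point_z is the distance from the TCP to the grasp point, in m); z points along the fingers, y is the line along which they close (so a half turn about z gives the same grasp; the last joint's range is limited). The gripper opens to 85 mm and grips with 20 to 120 N. Pads are 22 mm wide; open, the fingers measure 114 mm over their backs; the gripper's body (76 mm by 85 mm) begins 54 mm behind the grasp point. The pads swing forward as they close: fully open they stand 13 mm farther back than shut.
Start: joints at [77.292, 4.979, 10.078, 95.1, 0, 90], TCP at [0.121, 0.537, 0.231] pointing down, gripper open.
Joint ranges: [-179.16, 179.16], [-48.56, 103.87], [-65.8, 70.77], [-126.05, 130.52], [-82.76, 87.17], [-180, 180]. Speed limits (degrees/s): [127.2, 127.2, 147.25, 180, 180, 180].

INTERFACE

Orientations are given as [roll, pitch, yaw] about the fixed x, y, z axes, in that order (R = Rz(yaw) Ry(pitch) Rx(roll)).
In Python, from workcell import bot, camera, camera_model, ticket gives the robot as it stands.
- The arm moves only by the tool send_rows, never from a script. Its argument "targets" is text: rows parted by semicolons, each of 5 numbers parted by spaces: the shift along the tool's x, y, z in mm, then the turn about the tool's z in degrees, then the closure in counts, from 0 (fully open) to 255 (shut). A call has 1 to 20 rows; each row is the pose to reach, as a shift and turn from the pose commanded when the call began, along the tool's axes at that moment; what a row does not reach only later rows make up. A row lasts 1/8 s, in which the tool goes at most 62.5 mm and 10.7 degrees, less where a joint would pass 70% of its speed; a pose out of reach is approached as far as the arm can. A call with a gripper value outside its range is refused whole. The fingers move at their own pace and stop on an object; "newtons" is the grip in N (left out, the last holds). Time passes only in rows, so rows that repeat a pose let the fingers close. It gives the time, the measured TCP pose, the force, the opening and the grip force at its end, in the units of the state.
- bot.get_obs(): the state, without advancing time (a new reading comes with each control period).
- camera(name): name is "scene" or "top" or "wrist"; returns the picture (400x640x3 uint8, blue, green, red); there is no depth.
- camera_model(name): a dict with "K" (3x3 intrinsics, pixels), "dist_coeffs" ([k1, k2, p1, p2, k3] as OpenCV has them; the pictures are not rectified), "pose" (4x4, takes a point from camera to world coordinates); the wrist camera has in their place "T_tool_cam" (4x4, takes a point from camera to tool coordinates, whose origin is the TCP and whose axes are the flange's). Camera axes: x right, y down, z forward; pixel columns grow to the right and rows downward; lengths in m; the calibration is good to about 2 mm. A picture is of the moment at which its call begins: read the wrist's pose just before it. camera_model takes no time and is no camera call.
- ticket.job_done(): hands the job in; it is judged then, once.
The state is a dict: "time": time; "q": joint angles; "qd": joint speeds; "joint_efforts": joint torques, N m; "ee_pos": TCP position; "tcp_rot": TCP orientation; "wrist_force": force on the tool from outside, world axes, zero at the start; "torque": the same for the moment, N m; "opening": finger opening in m; "grasp_force": force on a finger pad.
Only numpy, scipy, OpenCV 4.12 (cv2) and the standard library are available. Lean on these libraries where they do the work, as an engineer would, in place of code of your own. Each camera call takes 0.05 s, during which the arm holds its last target. There are 200 camera calls.

## Working session

There is one attempt and no reset: what is moved stays moved. The work goes in short steps, Python scripts to look and compute and a tool call to move; the robot and the scene stay as the last step left them, time stands still between calls to the robot, and variables do not carry over. Pictures are saved under pics/ and viewed, at most 10 in all, crops included, and the job is handed in when it is done.

Besides the shell and the picture viewer there is one more tool, called after "Request:" as a command line: name --argument value ..., lists and objects as JSON in quotes. send_rows: Moves the arm, as the interface text tells. Its arguments: {"type":"object","properties":{"targets":{"type":"string"},"newtons":{"type":"number"}},"required":["targets"]}

```bash
ls; mkdir -p pics; python3 - <<'E'
from workcell import bot, camera, camera_model
import cv2,numpy as np
print(bot.get_obs(), bot.hold_point_z)
for n in("scene","top"):
    im=camera(n); cv2.imwrite(f"pics/{n}0.png",im)
    m=camera_model(n); print(n,m)
print(camera_model("wrist"))
E
```

```text
pics
{'time': 0.0, 'q': array([ 7.72922637e+01,  5.01144730e+00,  1.00338744e+01,  9.50991096e+01,
       -8.45987333e-04,  8.99994762e+01]), 'qd': array([ 0.02041515,  0.04051001,  0.01934342,  0.12431885, -0.09358813,
        0.00742515]), 'joint_efforts': array([ 4.32127517e-04, -5.20390821e+01,  4.64803433e+01,  1.65902852e-02,
       -6.89592366e-05,  2.28279816e-06]), 'ee_pos': array([0.12094156, 0.53630321, 0.23057454]), 'tcp_rot': array([-1.79923317e+02,  8.45285559e-04,  1.67292789e+02]), 'wrist_force': array([-0.41366061,  0.22401989,  0.50068588]), 'torque': array([-0.04667404,  0.06249842, -0.0078937 ]), 'grasp_force': 0.0, 'opening': 0.08518932167747087} 0.0187
scene {'K': array([[373.23221425,   0.        , 325.60796182],
       [  0.        , 373.23221425, 201.01802306],
       [  0.        ,   0.        ,   1.        ]]), 'dist_coeffs': array([0.00064153, 0.        , 0.        , 0.        , 0.        ]), 'pose': array([[ 0.12729493,  0.63652558, -0.76067811,  1.0066898 ],
       [ 0.99178533, -0.09139952,  0.08948741,  0.06219105],
       [-0.01256459, -0.76582068, -0
[... 481 characters left out ...]
06786, -0.18759023, -0.9821318 ,  0.84812841],
       [ 0.        ,  0.        ,  0.        ,  1.        ]])}
{'K': array([[343.88767206,   0.        , 317.97850625],
       [  0.        , 343.88767206, 200.01839177],
       [  0.        ,   0.        ,   1.        ]]), 'dist_coeffs': array([0.007833, 0.      , 0.      , 0.      , 0.      ]), 'T_tool_cam': array([[ 1.01346416e-03, -9.52938701e-01, -3.03161351e-01,
         7.75285755e-02],
       [ 9.99997748e-01,  4.00450170e-04,  2.08422811e-03,
         6.64942554e-04],
       [-1.86474061e-03, -3.03162781e-01,  9.52936961e-01,
        -1.42533009e-01],
       [ 0.00000000e+00,  0.00000000e+00,  0.00000000e+00,
         1.00000000e+00]])}
```

View pics/scene0.png

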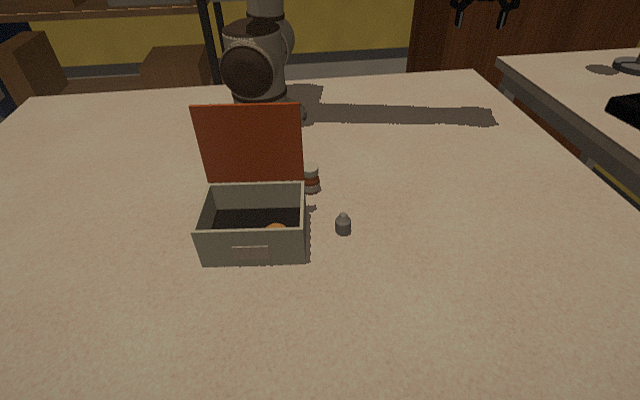

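View pics/top0.png

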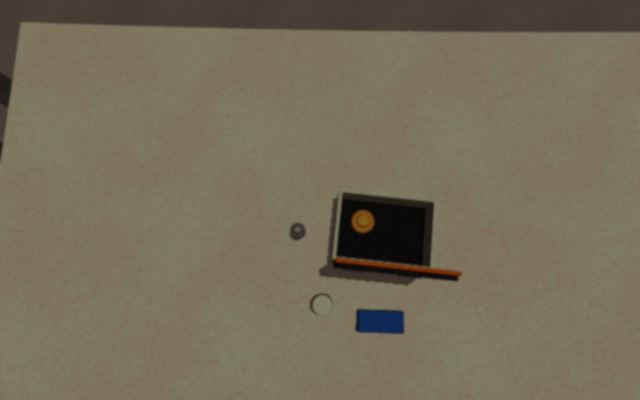

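The scene shows the lid upright on the side nearer the robot, with its orange face towards +x and the front label facing +x. In the scene picture the lid top corners are at about (193,105) and (301,103). In the top picture the case rim spans about (340,193) to (433,202). I'll zoom in to pick accurate points.

```bash
python3 - <<'E'
import cv2
a=cv2.imread("pics/scene0.png")[90:280,180:360]; cv2.imwrite("pics/s1.png",cv2.resize(a,None,fx=3,fy=3,interpolation=cv2.INTER_CUBIC))
a=cv2.imread("pics/top0.png")[180:345,280:480]; cv2.imwrite("pics/t1.png",cv2.resize(a,None,fx=3.5,fy=3.5,interpolation=cv2.INTER_CUBIC))
E
```

```text
(no output)
```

View pics/s1.png

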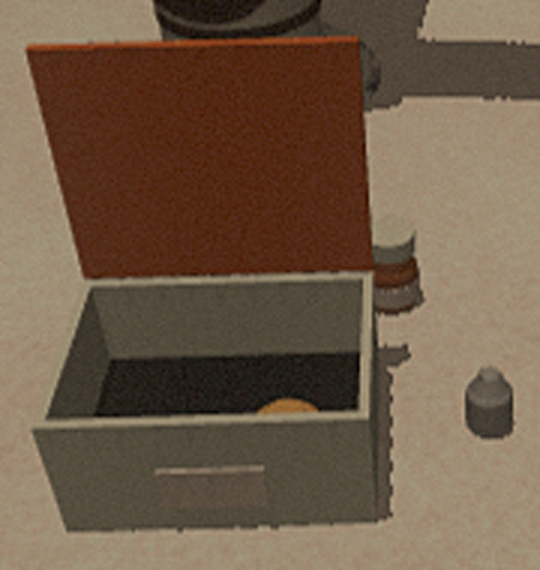

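View pics/t1.png

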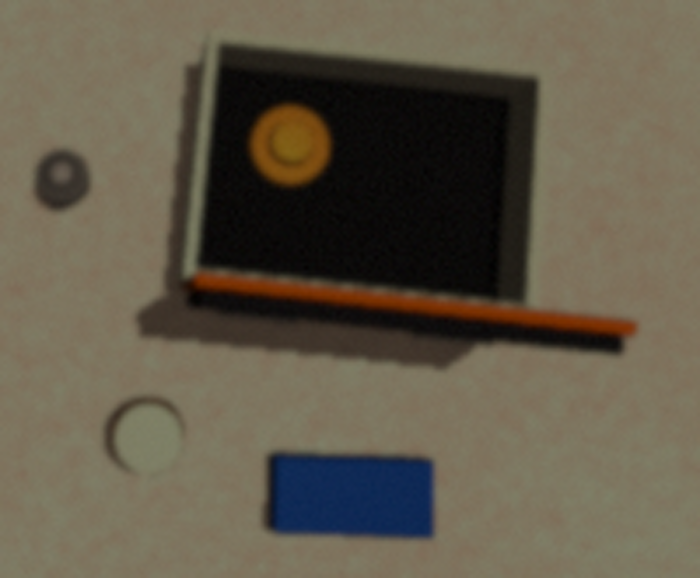

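```bash
cat > fit.py <<'E'
import numpy as np,cv2
from scipy.optimize import least_squares
from workcell import camera_model
M={n:camera_model(n) for n in("scene","top")}
def proj(n,P):
    m=M[n];T=np.linalg.inv(m["pose"])
    return cv2.projectPoints(np.atleast_2d(P).astype(float),cv2.Rodrigues(T[:3,:3])[0],T[:3,3],m["K"],m["dist_coeffs"])[0][:,0]
def lid(r,y,th,h=0): # point at r from hinge, height h out of black face
    return [65-r*np.cos(th)+h*np.sin(th),y,85.5+r*np.sin(th)+h*np.cos(th)]
def ray(n,px,z):
    m=M[n];u=cv2.undistortPoints(np.array([[px]],float),m["K"],m["dist_coeffs"])[0,0]
    d=m["pose"][:3,:3]@[*u,1];c=m["pose"][:3,3]
    return c+d*(z-c[2])/d[2]
E
cat > run.py <<'E'
from fit import *
s=lambda u,v:np.array([u/3+180-.33,v/3+90-.33]); t=lambda u,v:np.array([u/3.5+280-.36,v/3.5+180-.36])
def pts(th):
    return [("scene",(-65,90,85),s(33,430)),("scene",(-65,-90,85),s(377,417)),("scene",(-65,90,0),s(68,530)),("scene",(-65,-90,0),s(378,522)),
 ("scene",(65,-90,85),s(376,273)),("scene",lid(152,90,th),s(28,49)),("scene",lid(152,-90,th),s(359,41)),("scene",lid(0,90,th),s(83,277)),
 ("top",(-65,-90,85),t(208,36)),("top",(-65,90,85),t(538,77)),("top",(65,-90,85),t(184,280)),("top",lid(152,90,th),t(637,320)),("top",lid(152,-90,th),t(195,271))]
def res(p,full=False):
    c,sn=np.cos(p[2]),np.sin(p[2]);out=[]
    for n,P,px in pts(p[3]):
        P=np.array(P)/1000
        W=[p[0]+c*P[0]-sn*P[1],p[1]+sn*P[0]+c*P[1],P[2]]
        out+=list(proj(n,W)[0]-px)
    return np.array(out)
r=least_squares(res,[.38,.08,np.pi,1.5],loss="soft_l1")
print(r.x,np.degrees(r.x[2]));print(res(r.x).reshape(-1,2).round(1))
for nm,px,z in(("jar",t(148,437),.06),("obj",t(62,172),.045),("boxTL",t(272,455),.03),("boxBR",t(432,535),.03),("spec",t(291,143),.046)):print(nm,ray("top",px,z).round(4))
E
python3 run.py
```

```text
[ 0.50134429 -0.00676593  3.0446809   1.60099778] 174.44736552911095
[[-0.1 -1.4]
 [-1.9 -0.5]
 [ 0.2  0. ]
 [ 0.2 -0.6]
 [-0.5 -1.1]
 [-1.1 -1. ]
 [ 0.5 -1.1]
 [ 0.4  0.1]
 [-0.7 -1.8]
 [ 3.4 -3.1]
 [-0.9 -0.2]
 [ 0.2 -0.3]
 [-0.5 -0.1]]
jar [0.3667 0.1047 0.06  ]
obj [0.5043 0.1519 0.045 ]
boxTL [0.3565 0.0384 0.03  ]
boxBR [ 0.3167 -0.0452  0.03  ]
spec [0.5212 0.0282 0.046 ]
```

```bash
sed -i 's/("top",(-65,90,85),t(538,77)),//' run.py; cat >> run.py <<'E'
import json;json.dump(list(r.x),open("case.json","w"))
from scipy.spatial.transform import Rotation as Ro
def tgt(X,Y,Z,pos,yaw):
    c,s_=np.cos(r.x[2]),np.sin(r.x[2]);W=np.array([r.x[0]+(c*X-s_*Y)/1e3,r.x[1]+(s_*X+c*Y)/1e3,Z/1e3])
    R=Ro.from_euler('xyz',[180,0,yaw],degrees=True).as_matrix();return R.T@(W-pos)*1e3
print("goal shift",tgt(125,0,200,np.array([.121,.537,.231]),167.292),"turn",167.292-np.degrees(r.x[2]))
E
python3 run.py
```

```text
[ 0.50188329 -0.00690701  3.04572671  1.60460971] 174.507286117256
[[-0.2 -1.1]
 [-1.9 -0.3]
 [ 0.1  0.3]
 [ 0.2 -0.4]
 [-0.6 -0.9]
 [-1.2 -0.9]
 [ 0.5 -1.2]
 [ 0.2  0.3]
 [-0.6 -2. ]
 [-0.8 -0.4]
 [ 0.3 -0.4]
 [-0.4 -0. ]]
jar [0.3667 0.1047 0.06  ]
obj [0.5043 0.1519 0.045 ]
boxTL [0.3565 0.0384 0.03  ]
boxBR [ 0.3167 -0.0452  0.03  ]
spec [0.5212 0.0282 0.046 ]
goal shift [-367.19293034 -462.4954955    31.        ] turn -7.215286117255999
```

Request:
send_rows --targets "-30 -38 0 -1 255; -60 -76 0 -1 255; -90 -114 0 -2 255; -120 -152 0 -3 255; -150 -190 0 -4 255; -180 -228 0 -5 255; -210 -266 0 -6 255; -240 -304 0 -7 255; -270 -342 0 -7.2 255; -300 -380 0 -7.2 255; -330 -416 5 -7.2 255; -350 -440 15 -7.2 255; -367 -462 25 -7.2 255; -367 -462 31 -7.2 255; -367 -462 31 -7.2 255; -367 -462 31 -7.2 255" --newtons 20

```text
time: 2.1
ee_pos: [0.3772, 0.0057, 0.2006]
tcp_rot: [180.0, 0.0, 174.6]
wrist_force: [-1.0, -1.1, 0.6]
opening: -0.0001
grasp_force: 0.0
```

```bash
cat > st.py <<'E'
import json,sys,numpy as np
from workcell import bot,camera
import cv2
r=json.load(open("case.json"));o=bot.get_obs();d=(o["ee_pos"][:2]-r[:2])*1e3;c,s=np.cos(r[2]),np.sin(r[2])
f=o["wrist_force"]
print("t",round(o["time"],2),"case XYZ",np.round([c*d[0]+s*d[1],-s*d[0]+c*d[1],o["ee_pos"][2]*1e3],1),"rot",o["tcp_rot"].round(1),"F case",np.round([c*f[0]+s*f[1],-s*f[0]+c*f[1],f[2]],2),"qd",abs(o["qd"]).max().round(1))
for a in sys.argv[1:]:
    n,p=a.split(":");cv2.imwrite(f"pics/{p}.png",camera(n))
E
python3 st.py scene:s2
```

```text
t 2.1 case XYZ [125.3  -0.6 200.6] rot [180.    0.  174.6] F case [0.92 1.22 0.63] qd 0.2
```

View pics/s2.png

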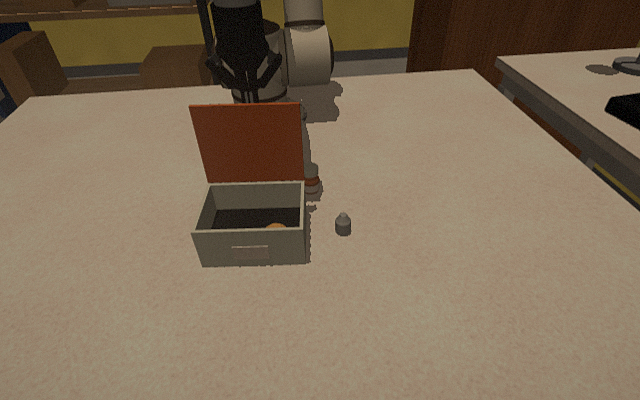

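The picture shows the shut fingers behind the lid, at its middle (col ~250). Now I push until it is near the edge of the brake range.

Request:
send_rows --targets "-12 0 0 0 255; -24 0 0 0 255; -30 0 0 0 255; -36 0 0 0 255; -42 0 0 0 255; -48 0 0 0 255; -54 0 0 0 255; -60 0 0 0 255; -64 0 0 0 255; -64 0 0 0 255"

```text
time: 3.4
ee_pos: [0.4413, -0.001, 0.2002]
tcp_rot: [-180.0, -0.0, 174.5]
wrist_force: [-0.4, 0.4, 0.5]
opening: 0.0001
grasp_force: 0.0
```

```bash
python3 st.py scene:s3 top:t3; cat > th.py <<'E'
import sys,cv2,json
from fit import *
r=json.load(open("case.json"));c,s=np.cos(r[2]),np.sin(r[2])
# lid angle from scene orange mask: best IoU of the underside quad
def W(P):
    P=np.array(P)/1e3;return np.stack([r[0]+c*P[:,0]-s*P[:,1],r[1]+s*P[:,0]+c*P[:,1],P[:,2]],1)
for f in sys.argv[1:]:
    h=cv2.cvtColor(cv2.imread(f),cv2.COLOR_BGR2HSV)
    m=cv2.inRange(h,(0,150,50),(12,255,255));m[:, 312:]=0;m[:,:180]=0;m[270:]=0
    b=[]
    for th in np.arange(.0,1.8,.01):
        q=np.zeros_like(m);cv2.fillPoly(q,[np.round(proj("scene",W([lid(0,90,th),lid(152,90,th),lid(152,-90,th),lid(0,-90,th)]))).astype(int)],255)
        b.append(((q&m).astype(bool).sum()/max(1,(q|m).astype(bool).sum()),th))
    print(f,"iou,theta",max(b))
E
python3 th.py pics/scene0.png pics/s3.png
```

```text
t 3.4 case XYZ [ 60.8  -0.  200.2] rot [-180.    -0.   174.5] F case [ 0.46 -0.41  0.52] qd 0.6
pics/scene0.png iou,theta (np.float64(0.9509921109251733), np.float64(1.61))
pics/s3.png iou,theta (np.float64(0.9201931269525703), np.float64(1.34))
```

Request:
send_rows --targets "-6 0 0 0 255; -12 0 0 0 255; -17 0 0 0 255; -22 0 0 0 255; -25 0 0 0 255"

```text
time: 4.12
ee_pos: [0.4663, -0.0035, 0.2002]
tcp_rot: [-180.0, -0.0, 174.5]
wrist_force: [-0.4, 0.4, 0.0]
opening: -0.0002
grasp_force: 0.1
```

```bash
python3 st.py scene:s4; python3 st.py scene:s5; python3 th.py pics/s4.png pics/s5.png
```

```text
t 4.12 case XYZ [ 35.7   0.  200.2] rot [-180.    -0.   174.5] F case [ 0.41 -0.34  0.  ] qd 2.9
t 4.17 case XYZ [ 35.5  -0.  200.2] rot [-180.     0.   174.5] F case [ 0.66 -0.09 -1.01] qd 0.5
pics/s4.png iou,theta (np.float64(0.8900264783759929), np.float64(1.1500000000000001))
pics/s5.png iou,theta (np.float64(0.8822589238145978), np.float64(1.1500000000000001))
```

Request:
send_rows --targets "-4 0 0 0 255; -7 0 0 0 255; 8 0 -10 0 255; 8 0 -55 0 255"

```text
time: 4.72
ee_pos: [0.4555, -0.0026, 0.2543]
tcp_rot: [-180.0, -0.3, 174.5]
wrist_force: [1.5, 0.2, 1.3]
opening: -0.0001
grasp_force: 0.0
```

```bash
python3 st.py scene:s6; python3 st.py scene:s7;python3 st.py scene:s8; python3 th.py pics/s6.png pics/s7.png pics/s8.png
```

```text
t 4.72 case XYZ [4.660e+01 1.000e-01 2.543e+02] rot [-180.    -0.3  174.5] F case [-1.47 -0.34  1.29] qd 52.3
t 4.78 case XYZ [ 44.9  -0.  261.7] rot [180.    0.3 174.5] F case [3.46 0.76 3.41] qd 6.0
t 4.83 case XYZ [ 4.400e+01 -1.000e-01  2.602e+02] rot [180.    0.3 174.5] F case [ 0.72  1.04 -0.34] qd 4.2
pics/s6.png iou,theta (np.float64(0.823829961169017), np.float64(1.07))
pics/s7.png iou,theta (np.float64(0.8216600459962367), np.float64(1.06))
pics/s8.png iou,theta (np.float64(0.8406417112299466), np.float64(1.05))
```

Request:
send_rows --targets "-55 0 0 0 255; -106 0 4 0 255; -108 0 45 0 255; -105 0 82 0 255; -96 0 82 0 255; -94 0 82 0 255; -94 0 82 0 255"

```text
time: 5.75
ee_pos: [0.552, -0.0117, 0.1756]
tcp_rot: [180.0, 0.2, 174.5]
wrist_force: [1.2, -0.1, -0.6]
opening: -0.0
grasp_force: 0.2
```

```bash
python3 st.py scene:s9; python3 th.py pics/s9.png
```

```text
t 5.75 case XYZ [-5.030e+01 -1.000e-01  1.756e+02] rot [180.    0.2 174.5] F case [-1.18 -0.03 -0.62] qd 0.6
pics/s9.png iou,theta (np.float64(0.6430817610062893), np.float64(0.84))
```

View pics/s9.png

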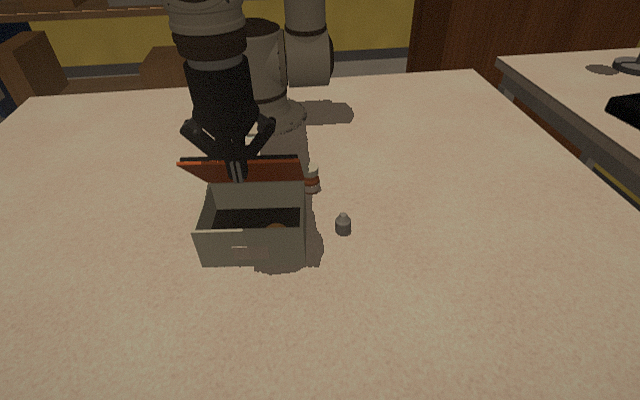

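The finger is in front of and under the lip, its tip at (237,178), with the lid at about 0.84 rad. I'll hold there and check that it is stopped.

Request:
send_rows --targets "0 0 0 0 255; 0 0 0 0 255; 0 0 0 0 255; 0 0 0 0 255; 0 0 0 0 255; 0 0 0 0 255; 0 0 0 0 255; 0 0 0 0 255"

```text
time: 6.8
ee_pos: [0.5517, -0.0117, 0.1734]
tcp_rot: [-180.0, 0.0, 174.5]
wrist_force: [3.8, 0.2, 4.5]
opening: -0.0004
grasp_force: 2.4
```

```bash
for i in 1 2 3; do python3 st.py; done;python3 st.py scene:s10 top:t10; python3 th.py pics/s10.png
```

```text
t 6.8 case XYZ [-50.    0.  173.4] rot [-180.     0.   174.5] F case [-3.73 -0.52  4.5 ] qd 0.1
t 6.8 case XYZ [-50.    0.  173.4] rot [-180.     0.   174.5] F case [-3.73 -0.52  4.5 ] qd 0.1
t 6.8 case XYZ [-50.    0.  173.4] rot [-180.     0.   174.5] F case [-3.73 -0.52  4.5 ] qd 0.1
t 6.8 case XYZ [-50.    0.  173.4] rot [-180.     0.   174.5] F case [-3.73 -0.52  4.5 ] qd 0.1
pics/s10.png iou,theta (np.float64(0.6483820047355959), np.float64(0.84))
```

Request:
send_rows --targets "-2 0 2 0 255; -4.2 0 4.3 0 255; -6.3 0 6.5 0 255; -8.4 0 8.7 0 255; -10.3 0 11 0 255; -12.3 0 13.3 0 255; -12.3 0 13.3 0 255; -12.3 0 13.3 0 255"

```text
time: 7.9
ee_pos: [0.5638, -0.0129, 0.16]
tcp_rot: [-180.0, 0.0, 174.5]
wrist_force: [1.3, 0.5, 0.3]
opening: -0.0
grasp_force: 0.4
```

```bash
python3 st.py scene:s11 top:t11; python3 th.py pics/s11.png
```

```text
t 7.9 case XYZ [-62.2   0.  160. ] rot [-180.     0.   174.5] F case [-1.22 -0.66  0.34] qd 0.1
pics/s11.png iou,theta (np.float64(0.6018957345971564), np.float64(0.73))
```

Request:
send_rows --targets "-1.8 0 2.4 0 255; -3.6 0 4.8 0 255; -5.4 0 7.2 0 255; -7.1 0 9.7 0 255; -8.7 0 12.2 0 255; -10.3 0 14.7 0 255; -11.9 0 17.3 0 255; -13.4 0 19.9 0 255; -13.4 0 19.9 0 255"

```text
time: 9.12
ee_pos: [0.5778, -0.0142, 0.1401]
tcp_rot: [-180.0, 0.1, 174.5]
wrist_force: [5.7, -0.4, 2.5]
opening: -0.0004
grasp_force: 3.0
```

```bash
python3 st.py scene:s12 top:t12; python3 th.py pics/s12.png
```

```text
t 9.12 case XYZ [-76.3   0.  140.1] rot [-1.800e+02  1.000e-01  1.745e+02] F case [-5.75 -0.18  2.46] qd 0.2
pics/s12.png iou,theta (np.float64(0.27229299363057324), np.float64(0.55))
```

Request:
send_rows --targets "-1.7 0 2.6 0 255; -3.2 0 5.3 0 255; -4.6 0 8 0 255; -5.9 0 10.7 0 255; -7.3 0 13.4 0 255; -8.6 0 16.2 0 255; -9.8 0 19 0 255; -10.9 0 21.9 0 255; -10.9 0 21.9 0 255"

```text
time: 10.35
ee_pos: [0.5888, -0.0154, 0.118]
tcp_rot: [-180.0, 0.1, 174.5]
wrist_force: [7.9, -1.7, 1.7]
opening: 0.0002
grasp_force: 3.7
```

```bash
python3 st.py scene:s13 top:t13; python3 th.py pics/s13.png
```

```text
t 10.35 case XYZ [-8.73e+01  1.00e-01  1.18e+02] rot [-1.800e+02  1.000e-01  1.745e+02] F case [-8.02  0.94  1.66] qd 0.3
pics/s13.png iou,theta (np.float64(0.13454075032341525), np.float64(0.38))
```

View pics/s13.png

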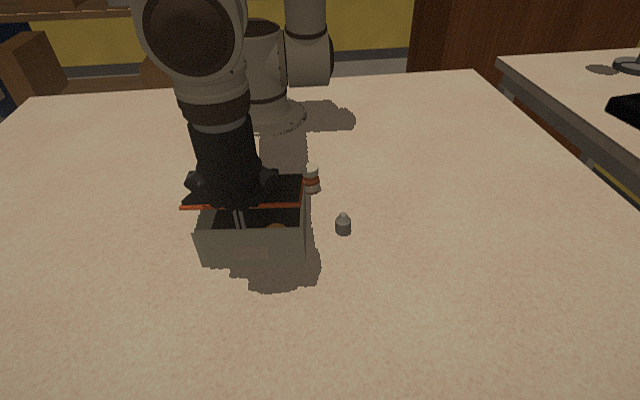

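Request:
send_rows --targets "-1.3 0 2.8 0 255; -2.5 0 5.7 0 255; -3.5 0 8.6 0 255; -4.5 0 11.5 0 255; -5.4 0 14.4 0 255; -6.3 0 17.4 0 255; -6.3 0 17.4 0 255"

```text
time: 11.32
ee_pos: [0.5946, -0.0159, 0.1002]
tcp_rot: [-180.0, 0.0, 174.5]
wrist_force: [6.6, -0.6, 0.6]
opening: -0.0
grasp_force: 3.2
```

```bash
python3 st.py scene:s14 top:t14; python3 th.py pics/s14.png
```

```text
t 11.32 case XYZ [-9.320e+01  1.000e-01  1.002e+02] rot [-180.     0.   174.5] F case [-6.59 -0.01  0.65] qd 0.3
pics/s14.png iou,theta (np.float64(0.09725062485798681), np.float64(0.25))
```

Request:
send_rows --targets "-0.8 0 3 0 255; -1.5 0 5.9 0 255; -2.2 0 8.9 0 255; -2.8 0 11.9 0 255; -3.3 0 14.9 0 255; -3.7 0 17.9 0 255; -3.7 0 17.9 0 255"

```text
time: 12.3
ee_pos: [0.5983, -0.0163, 0.0823]
tcp_rot: [-180.0, 0.0, 174.5]
wrist_force: [5.5, -1.8, -0.8]
opening: -0.0
grasp_force: 3.4
```

```bash
python3 st.py scene:s15 top:t15; python3 -c "
import cv2
a=cv2.imread('pics/s15.png')[150:280,170:340];cv2.imwrite('pics/s15c.png',cv2.resize(a,None,fx=4,fy=4,interpolation=cv2.INTER_CUBIC))"
```

```text
t 12.3 case XYZ [-96.9   0.1  82.3] rot [-180.     0.   174.5] F case [-5.65  1.22 -0.81] qd 0.2
```

View pics/s15c.png

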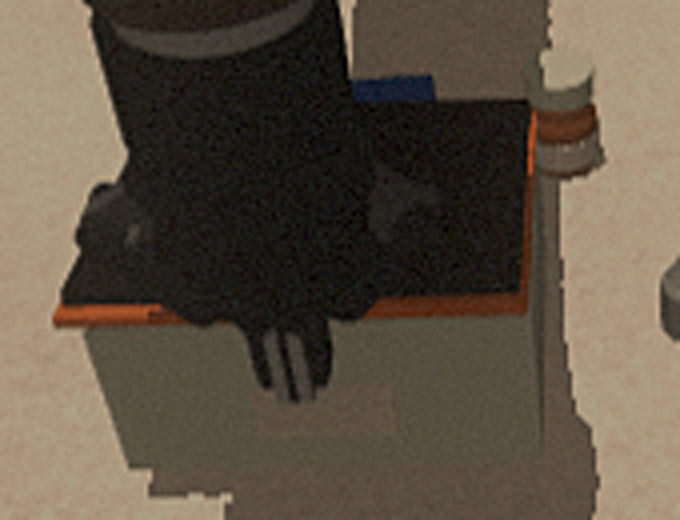

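The lid is nearly shut and carried on the finger; the lower lip corners are at crop (55,325) and (526,313). I'll compute its angle from them.

```bash
cat > q.py <<'E'
import json
from fit import *
r=json.load(open("case.json"));c,s=np.cos(r[2]),np.sin(r[2])
for th in (0,.05,.1,.15,.2):
    o=[]
    for y in(90,-90):
        P=np.array(lid(152,y,th))/1e3
        p=proj("scene",[r[0]+c*P[0]-s*P[1],r[1]+s*P[0]+c*P[1],P[2]])[0]
        o+=[(p-[170-.4,150-.4])*4]
    print(th,np.round(o,0).tolist())
E
python3 q.py
```

```text
0 [[69.0, 368.0], [534.0, 353.0]]
0.05 [[64.0, 354.0], [533.0, 339.0]]
0.1 [[60.0, 339.0], [532.0, 324.0]]
0.15 [[55.0, 323.0], [531.0, 308.0]]
0.2 [[51.0, 306.0], [530.0, 292.0]]
```

Request:
send_rows --targets "-0.2 0 2 0 255; -0.4 0 4 0 255; -0.7 0 6 0 255; -0.9 0 8 0 255; -1 0 10 0 255; -1.1 0 12 0 255; -1.2 0 13.5 0 255; -1.3 0 15 0 255; -1.3 0 15 0 255"

```text
time: 13.52
ee_pos: [0.5997, -0.0165, 0.0674]
tcp_rot: [-180.0, 0.0, 174.5]
wrist_force: [7.9, -1.4, -0.9]
opening: 0.0002
grasp_force: 3.7
```

```bash
python3 st.py scene:s16 top:t16
```

```text
t 13.53 case XYZ [-98.3   0.1  67.4] rot [-180.     0.   174.5] F case [-7.96  0.66 -0.9 ] qd 0.1
```

Request:
send_rows --targets "0 0 1 0 255; -0.1 0 2 0 255; -0.1 0 3 0 255; -0.1 0 4 0 255; -0.1 0 5 0 255; -0.1 0 6 0 255; -0.1 0 7 0 255; -0.1 0 7 0 255"

```text
time: 14.62
ee_pos: [0.6, -0.0164, 0.0611]
tcp_rot: [-180.0, 0.1, 174.5]
wrist_force: [6.9, -0.8, 3.3]
opening: -0.0002
grasp_force: 3.2
```

```bash
python3 st.py scene:s17 top:t17; python3 -c "
import cv2
a=cv2.imread('pics/s17.png')[150:280,170:340];cv2.imwrite('pics/s17c.png',cv2.resize(a,None,fx=4,fy=4,interpolation=cv2.INTER_CUBIC))"
```

```text
t 14.62 case XYZ [-98.6   0.1  61.1] rot [-1.800e+02  1.000e-01  1.745e+02] F case [-6.9   0.15  3.26] qd 0.1
```

View pics/s17c.png

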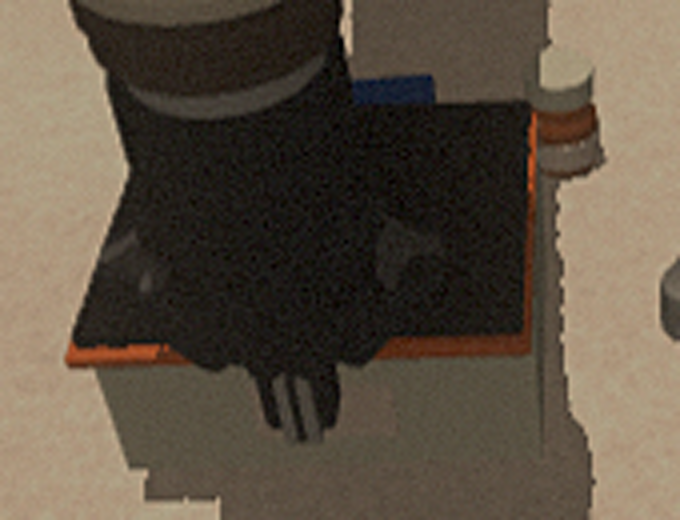

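The lid looks flat (lip corners at crop (66,367) and (528,355), which matches an angle of 0), and Z force has flipped as the rim takes the load. I'll press 1 mm more, then draw the finger straight out and up.

Request:
send_rows --targets "0 0 0.7 0 255; 0 0 1.3 0 255; 0 0 1.3 0 255; -0.5 0 1.3 0 255; -1 0 1.3 0 255; -2 0 1.3 0 255; -5 0 1.3 0 255; -15 0 1.3 0 255; -30 0 1.3 0 255; -45 0 0 0 255; -45 0 -30 0 255; -45 0 -70 0 255; -45 0 -110 0 255; -45 0 -140 0 255; -45 0 -150 0 255; -45 0 -150 0 255; -45 0 -150 0 255"

```text
time: 16.85
ee_pos: [0.6438, -0.0206, 0.209]
tcp_rot: [-180.0, -0.1, 174.5]
wrist_force: [-0.3, -0.7, -0.2]
opening: -0.0002
grasp_force: 0.0
```

```bash
python3 st.py scene:s18 top:t18; python3 -c "
import cv2,numpy as np
a=cv2.imread('pics/s18.png')[150:280,140:340];b=cv2.imread('pics/t18.png')[180:345,280:480]
a=cv2.resize(a,(600,390));b=cv2.resize(b,(600,495));cv2.imwrite('pics/f.png',cv2.resize(np.vstack([a,b]),(400,590)))"
```

```text
t 16.85 case XYZ [-1.426e+02  1.000e-01  2.090e+02] rot [-1.800e+02 -1.000e-01  1.745e+02] F case [ 0.23  0.75 -0.22] qd 0.2
```

View pics/f.png

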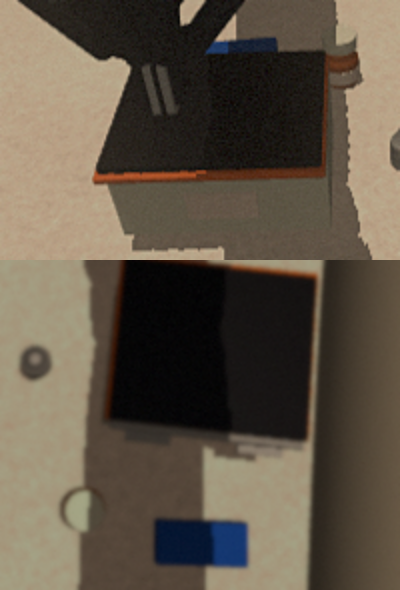

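The lid is flat and shut, the finger is clear of it, and the jar, box and objective have not moved. Handing in.

```bash
python3 -c "
from workcell import ticket;print(ticket.job_done())"
```

```text
the job is handed in; nothing more can be done
None
```

The lid was tipped from behind, caught and held still at about 0.8 rad, then lowered shut on the finger, which was drawn clear; the job was handed in at about 17 s with no verdict returned. The tool could only point down, so near shut the finger held the lid by friction on the lip's front edge rather than from directly underneath. In the last pictures the lid lies flat and the jar, slide box and objective look unmoved, but the specimen was hidden under the shut lid.

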